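Fit the sherd holder on the keyed stub of the photo turntable

TASK

Get the photo turntable ready for a standing sherd: pick up the blue holder with the cork-lined slot, turn it so that the two notches in its foot line up with the two brass keys on the turntable's stub, and slide it down until it sits fully home on the dark shoulder. Let go of it there, and leave the orange holder standing where it is.

Things in the scene. Friction and masses are not known exactly. Their poses are not given: they have to be found in the camera images.
- blue_holder_grip (a point): Grip centre of the blue holder (loose, upright on a 55 mm high grey-topped platform; 87 mm tall, 0.15 to 0.3 kg), 63 mm above its underside. Its blue block, 62 mm long (x axis) by 36 mm wide (y axis), spans 40 to 87 mm above the underside and has a cork-lined slot along its length. Grasp it across the 36 mm from above; fingertips stay above the foot. z up.
- blue_holder_foot (a point): Centre of the underside of the blue holder's round aluminium foot, 66 mm across, 40 mm high; axes as the grip's. From below it has a 36 mm bore and, at +x and -x (below the ends of the block), two open notches through the wall, 20 mm wide; bore and notches are 32 mm deep. It fits the stub either way round.
- orange_holder_grip (a point): The same point of the orange holder: same foot and sizes, but its orange block has a flat black rubber pad on top and no slot. Not wanted; it stays standing where it is.
- stub_seat (a point): Centre of the dark shoulder's top face (80 mm across, 40 mm above the platform) on the locked white turntable (160 mm), z up. From it a steel stub, 26 mm across, coned tip, rises 29 mm; brass keys along its +x and -x, 8 mm thick, 18 mm high, reach 38 mm out. Fully home, the foot's underside lies on this face, block along the keys; play about 5 mm, 10 degrees.

How it is judged (in metres and radians):
At the end, for the whole second after the job is handed in: The blue holder stands upright (within about 6 degrees) on the stub, fully home: its grip point within 12 mm of the stub's axis and no more than 68 mm above the shoulder (63 mm when home), its long side along the keys within about 17 degrees; the orange holder is within 30 mm of where it stood (horizontal distance between blue_holder_grip and stub_seat below 0.012 m and z of blue_holder_grip in the frame of stub_seat below 0.068 m and angle between the x axis of blue_holder_grip and the x axis of stub_seat, either way round below 0.3 rad and angle between blue_holder_grip's own z axis and vertical below 0.1 rad and distance of orange_holder_grip from where it was at the start of the episode below 0.03 m); the robot touches nothing.
It fails at once if the orange holder is knocked over or carried off (distance of orange_holder_grip from where it was at the start of the episode above 0.03 m or angle between orange_holder_grip's own z axis and vertical above 0.5 rad).
It also fails if it takes over 40 s, if anything falls off the work surface, if the arm or the gripper's body presses on something with over 40 N, if the wrist force passes 120 N, or if a joint passes its speed limit or range.

ROBOT

A 6-joint arm with a two-finger parallel gripper is mounted at the origin on a cart in front of the work surface, level with it; the furniture and walls round the work are solid. World frame = base frame: x ahead of the robot, y to its left, z up, the work surface at z = 0. Lengths are in m, angles in degrees, forces in N, time in s.
With the tool pointing down it reaches from about 0.375 to 0.9 m from the base axis. Payload 3.1 kg.
Tool frame: the origin (TCP) lies midway between the tips of the shut fingers; the grasp point (between the pads) lies 19 mm behind it; z points along the fingers, y is the direction in which the jaws open and shut (so a half turn about z gives the same grasp; the last joint's range is limited). The gripper opens to 87 mm and grips with 3 to 60 N. Pads are 19 mm wide; open, the fingers measure 117 mm over their backs; the gripper's body (75 mm by 190 mm) begins 51 mm behind the grasp point.
Start: joints at [66.664, 30.224, 82.088, -0, 67.689, -10.227], TCP at [0.142, 0.609, 0.223] pointing down, gripper open.
Joint ranges: [-176.69, 176.69], [-43.24, 126.21], [12.49, 139.97], [-82, 262], [0, 151.66], [-163.58, 163.58]. Speed limits (degrees/s): [159.86, 159.86, 180, 180, 180, 180].

INTERFACE

Orientations are given as a 3x3 rotation matrix whose columns are the frame's x, y, z axes.
In Python, from rig import status, vision, bot, models gives the robot as it stands.
- The arm moves only by the tool send_rows, never from a script. Its argument "moves" is a list of rows, each a list of 7 numbers: the shift along the tool's x, y, z in units of 25 mm (1.0 is 25 mm), then the turn, a rotation vector about the tool's x, y, z in units of 10 degrees (1.0 is 10 degrees), then the closure, from -1 (fully open) to 1 (shut), so that 0 is half open. In form: [[dx, dy, dz, rx, ry, rz, hand], ...]. A call has 1 to 12 rows; each row shifts and turns the commanded pose from where the row before left it, along the tool's axes as they then stand; what a row does not reach is not made up. A row lasts 1/8 s, in which the tool goes at most 62.5 mm and 10.7 degrees, less where a joint would pass 70% of its speed; a pose out of reach is approached as far as the arm can. A call is refused whole if a number of a shift passes 1 or a number of a turn 1, either way. A call with a gripper value outside its range is refused whole. The fingers move at their own pace and stop on an object; the grip force is fixed at half the most. Time passes only in rows, so rows that do not move let the fingers close. It gives the time, the measured TCP pose, the force and the opening at its end, in the units of the state.
- status.read_state(): the state, without advancing time (a new reading comes with each control period).
- vision.capture(name): name is "scene" or "side" or "wrist"; returns a dict with "img" (384x512x3 uint8, red, green, blue), "depth" (384x512 float32, m along the optical axis (not along the pixel's ray), 0 where there is no reading), "fx", "fy", "cx", "cy" (pixels), "pose" (4x4, takes a point from camera to world coordinates); the wrist camera has in their place "hand_eye" (4x4, takes a point from camera to tool coordinates, whose origin is the TCP and whose axes are the flange's). Camera axes: x right, y up, looking along -z (the intrinsics and any distortion apply to the point x, -y, -z); pixel columns grow to the right and rows downward; lengths in m; the calibration is good to about 2 mm. A picture is of the moment at which its call begins: read the wrist's pose just before it.
- bot.hand_in(): hands the job in, once; it reports no verdict.
Trained networks look in the newest picture that a camera, given by its name, has taken for a name from the list of things; names that differ only in an ending like _2 or _b are one class to them, and where a whole thing is asked for, a point or a joint stands for the part that bears it (a point fixed in the world has none). Each returns a list of dicts, best first, with "confidence" (0 to 1); they miss things now and then, are a little off and sometimes report something else, mostly with a low value. They report only what shows in the picture. A call takes as long as a camera call.
- models.masks_of(camera, name): "mask" (384x512 bool, what is visible of it) and "extent" ([left, top, right, bottom] in pixels, round what is visible of it).
- models.landmark_of(camera, name): "point" ([column, row] in pixels: a listed point, or the origin of a listed thing).
The state is a dict: "time_s": time; "joint_positions": joint angles; "qvel": joint speeds; "tau": joint torques, N m; "position": TCP position; "tcp_rot": TCP orientation; "force": force on the tool from outside, world axes, zero at the start; "moment": the same for the moment, N m; "opening": opening from 0.0 (shut) to 1.0 (fully open).
Only numpy, scipy, OpenCV 4.12 (cv2) and the standard library are available. Lean on these libraries where they do the work, as an engineer would, in place of code of your own. Each camera call takes 0.05 s, during which the arm holds its last target.

## Working session

There is one attempt and no reset: what is moved stays moved. The work goes in short steps, Python scripts to look and compute and a tool call to move; the robot and the scene stay as the last step left them, time stands still between calls to the robot, and variables do not carry over. Pictures are saved under pics/ and viewed, and the job is handed in when it is done.

Besides the shell and the picture viewer there is one more tool, called by a JSON object that holds its "op" and its "data", one argument or row to a line. send_rows: Moves the arm, as the interface text tells. Its arguments: {"type":"object","properties":{"moves":{"type":"array"}},"required":["moves"]}

```bash
mkdir -p pics; ls; cat > h.py <<'E'
import numpy as np,cv2
from rig import status,vision,bot,models
def world(c,u,v,d=None,T=None):
    if d is None:
        p=c["depth"][int(v)-2:int(v)+3,int(u)-2:int(u)+3]; p=p[p>0]; d=np.median(p)
    P=np.array([(u-c["cx"])/c["fx"]*d,-(v-c["cy"])/c["fy"]*d,-d,1])
    return ((c["pose"] if T is None else T)@P)[:3]
def save(c,n): cv2.imwrite(f"pics/{n}.png",c["img"][:,:,::-1])
def wristT(c,s):
    T=np.eye(4);T[:3,:3]=s["tcp_rot"];T[:3,3]=s["position"];return T@c["hand_eye"]
E
python3 - <<'E'
from h import *
s=status.read_state();print(s["position"],np.round(s["tcp_rot"],3),s["opening"],s["time_s"])
for n in ["scene","side","wrist"]:
    s=status.read_state()
    c=vision.capture(n);save(c,n+"0");print(n,[k for k in c if k not in("img","depth")],c["fx"])
    T=c["pose"] if n!="wrist" else wristT(c,s)
    for k in ["blue_holder_grip","blue_holder_foot","orange_holder_grip","stub_seat"]:
        for r in models.landmark_of(n,k)[:2]:
            u,v=r["point"]
            try:w=world(c,u,v,T=T).round(4)
            except Exception as e:w=e
            print(k,r["confidence"],np.round(r["point"]),w)
E
```

```text
pics
[0.14144241 0.60805402 0.22158085] [[-0.974  0.227 -0.001]
 [ 0.227  0.974 -0.002]
 [ 0.    -0.002 -1.   ]] 0.9954160801834949 0.0
scene ['fx', 'fy', 'cx', 'cy', 'pose'] 405.7769885478166
blue_holder_grip 0.97 [198. 155.] [0.4786 0.2794 0.1324]
blue_holder_foot 0.72 [199. 180.] [0.4716 0.2691 0.0698]
orange_holder_grip 0.89 [259. 185.] [0.5362 0.0809 0.1365]
stub_seat 0.86 [293. 267.] [ 0.4817 -0.1445  0.1148]
side ['fx', 'fy', 'cx', 'cy', 'pose'] 358.91775075985805
blue_holder_grip 0.67 [220. 243.] [0.4751 0.3164 0.1222]
blue_holder_foot 0.58 [224. 274.] [0.4658 0.3259 0.0707]
orange_holder_grip 0.76 [232. 193.] [0.5306 0.1257 0.1334]
stub_seat 0.63 [281. 177.] [ 0.4854 -0.1172  0.094 ]
wrist ['fx', 'fy', 'cx', 'cy', 'hand_eye'] 292.379697050117
```

```bash
python3 -c "
import cv2
a=[cv2.imread(f'pics/{n}0.png') for n in('scene','side')]
cv2.imwrite('pics/s1.png',cv2.resize(a[0][60:360,110:410],(800,600) if 0 else (600,600)));cv2.imwrite('pics/s2.png',cv2.resize(a[1][100:330,120:380],(678,600)))"
```

```text
(no output)
```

View pics/s1.png

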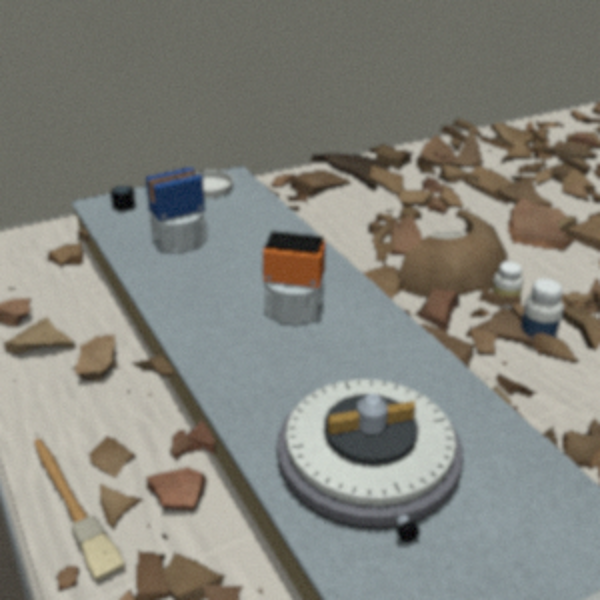

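View pics/s2.png

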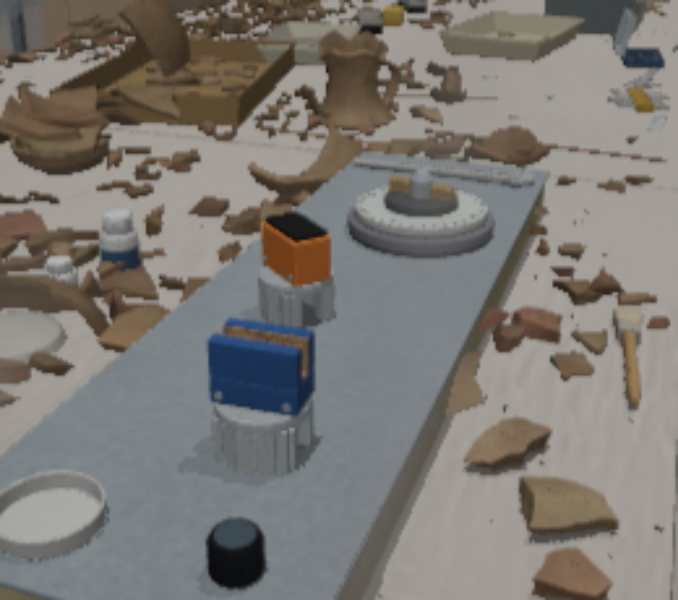

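View pics/scene0.png

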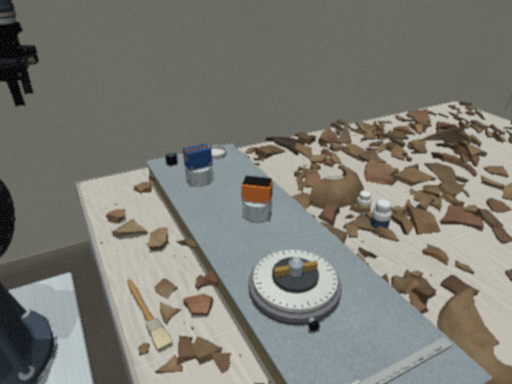

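View pics/side0.png

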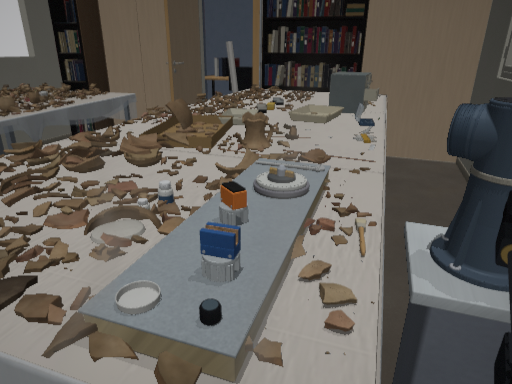

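Scene shows the blue holder at about (198,160), orange at (257,190), and the turntable stub at (296,268); the side view agrees. Now I'll fit axes from the depth.

```bash
cat >> h.py <<'E'
def cloud(c,m,T=None):
    v,u=np.nonzero(m&(c["depth"]>0));d=c["depth"][v,u]
    P=np.stack([(u-c["cx"])/c["fx"]*d,-(v-c["cy"])/c["fy"]*d,-d,np.ones(len(d))])
    return ((c["pose"] if T is None else T)@P)[:3].T
def rect(Q):
    (x,y),(w,h),a=cv2.minAreaRect(Q[:,:2].astype(np.float32))
    if w<h:w,h,a=h,w,a+90
    return np.round([x,y,w,h,(a+90)%180-90],4)
E
python3 - <<'E'
from h import *
s=status.read_state()
c=vision.capture("wrist");print(np.round(c["hand_eye"],3));save(c,"w0")
A=[]
for n in["scene","side"]:
    c=vision.capture(n)
    hsv=cv2.cvtColor(c["img"],cv2.COLOR_RGB2HSV);H,S,V=hsv[...,0],hsv[...,1],hsv[...,2]
    Q=cloud(c,np.ones(H.shape,bool)).reshape(-1,3); 
    full=c["depth"].ravel()>0
    col=lambda lo,hi:((H>=lo)&(H<=hi)&(S>120)).ravel()[full]
    box=lambda x,y,r,z0,z1:(np.hypot(Q[:,0]-x,Q[:,1]-y)<r)&(Q[:,2]>z0)&(Q[:,2]<z1)
    for nm,b,k in [("blue",box(.475,.298,.07,.092,.16),col(100,130)),("orange",box(.533,.1,.07,.092,.16),col(3,18)),("keys",box(.485,-.13,.07,.1,.125),col(12,30)),("foot",box(.475,.298,.05,.06,.09),1)]:
        q=Q[b&(k if not isinstance(k,int) else True)]
        print(n,nm,len(q),rect(q) if len(q)>4 else "",q[:,2].min(),q[:,2].max())
E
```

```text
[[-0.     0.96   0.279  0.076]
 [ 1.     0.     0.    -0.001]
 [ 0.     0.279 -0.96  -0.163]
 [ 0.     0.     0.     1.   ]]
scene blue 392 [0.4791 0.2952 0.0574 0.037  4.5855] 0.09953264676001738 0.14396187160907448
scene orange 498 [  0.5343   0.0826   0.0629   0.0251 -17.8612] 0.09709330134922717 0.1409746783767986
scene keys 170 [ 4.88000e-01 -1.39800e-01  7.21000e-02  6.40000e-03 -1.27478e+01] 0.10003373102707214 0.11285351552248235
scene foot 278 [  0.4728   0.2837   0.0699   0.0369 -32.3617] 0.06000764358276778 0.0897317148608267
side blue 987 [0.4821 0.3014 0.0618 0.0354 2.3227] 0.09565428942115595 0.14346744735128897
side orange 431 [ 0.5423  0.113   0.0679  0.0313 -9.017 ] 0.09571077260371241 0.1368577420840409
side keys 2  0.10947598268896935 0.10993775585088356
side foot 535 [4.73900e-01 3.14300e-01 6.74000e-02 3.36000e-02 3.39461e+01] 0.060033183250879196 0.0899245131793705
```

View pics/w0.png

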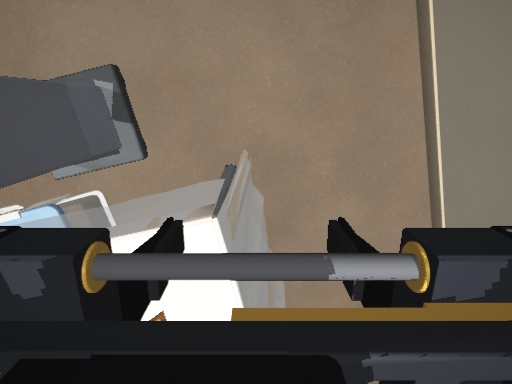

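{"op": "send_rows", "data": {
  "moves": [
    [0,0,-0.5,0,0,-0.8,-1],
    [0,0,-0.6,0,0,-0.8,-1],
    [-1,-1,0,0,0,0,-1],
    [-1,-1,0,0,0,0,-1],
    [-1,-1,0,0,0,0,-1],
    [-1,-1,0,0,0,0,-1],
    [-1,-1,0,0,0,0,-1],
    [-1,-1,0,0,0,0,-1],
    [-1,-1,0,0,0,0,-1],
    [-1,-1,0,0,0,0,-1],
    [-1,-1,0,0,0,0,-1],
    [-1,-1,0,0,0,0,-1]
  ]
}}

```text
time_s: 2.4
position: [0.4049, 0.3708, 0.2502]
tcp_rot: [[-0.999, -0.05, 0.0], [-0.05, 0.999, 0.0], [-0.0, 0.0, -1.0]]
force: [0.2, 0.8, -0.3]
opening: 0.995
```

{"op": "send_rows", "data": {
  "moves": [
    [-1,-1,0,0,0,0,-1],
    [-1,-1,0,0,0,0,-1],
    [-0.9,-1,0,0,0,0,-1],
    [0,0,0,0,0,0,-1]
  ]
}}

```text
time_s: 2.9
position: [0.482, 0.2989, 0.2501]
tcp_rot: [[-0.999, -0.047, 0.001], [-0.047, 0.999, 0.0], [-0.001, -0.0, -1.0]]
force: [-0.4, 0.8, 0.2]
opening: 0.998
```

```bash
cat >> h.py <<'E'
def look(tag,tgt):
    s=status.read_state();R=s["tcp_rot"];print(s["time_s"],s["position"].round(4) if hasattr(s["position"],'round') else s["position"],"phi",np.degrees(np.arctan2(R[1][0],R[0][0])),"z",np.round(np.array(R)[:,2],4),"j",np.round(s["joint_positions"],1),"F",np.round(s["force"],1),s["opening"])
    c=vision.capture("wrist");save(c,tag);T=wristT(c,s)
    hsv=cv2.cvtColor(c["img"],cv2.COLOR_RGB2HSV);H,S=hsv[...,0],hsv[...,1]
    lo,hi,z0,z1={"blue":(100,130,.137,.15),"keys":(12,30,.103,.122)}[tgt]
    m=(H>=lo)&(H<=hi)&(S>110)
    Q=cloud(c,m,T);q=Q[(Q[:,2]>z0)&(Q[:,2]<z1)]
    k=np.linalg.norm(q[:,:2]-np.median(q[:,:2],0),axis=1)<.045
    q=q[k];print(tgt,len(q),rect(q),"medz",np.median(q[:,2]),Q[:,2].max())
    return c,T
E
python3 - <<'E'
from h import *
look("w1","blue")
E
```

```text
2.9 [0.482  0.2989 0.2501] phi -177.30635580381406 z [ 9.e-04  0.e+00 -1.e+00] j [ 20.5  23.9  88.7  -0.   67.3 -72.2] F [-0.4  0.8  0.2] 0.9976582913782617
blue 1292 [0.483  0.2987 0.0615 0.0352 1.9083] medz 0.1431747277089137 0.37022912421114595
```

View pics/w1.png

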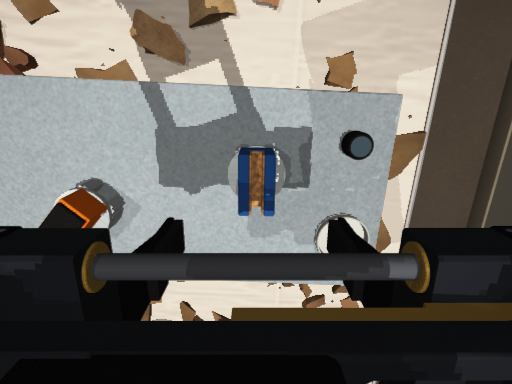

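The wrist view shows the blue block centred at (257,180) between the fingers, aligned within 1°. Descending.

{"op": "send_rows", "data": {
  "moves": [
    [0,0,1,0,0,0.1,-1],
    [0,0,1,0,0,0,-1],
    [0,0,1,0,0,0,-1],
    [0,0,1,0,0,0,-1],
    [0,0,1,0,0,0,-1],
    [0,0,0.5,0,0,0,-1],
    [0,0,0.4,0,0,0,-1],
    [0,0,0,0,0,0,-1]
  ]
}}

```text
time_s: 3.95
position: [0.4798, 0.3006, 0.1023]
tcp_rot: [[-0.999, -0.033, -0.001], [-0.033, 0.999, -0.0], [0.001, -0.0, -1.0]]
force: [0.4, 0.8, 1.0]
opening: 0.999
```

{"op": "send_rows", "data": {
  "moves": [
    [0,0,0,0,0,0,1],
    [0,0,0,0,0,0,1],
    [0,0,0,0,0,0,1],
    [0,0,0,0,0,0,1],
    [0,0,0,0,0,0,1],
    [0,0,0,0,0,0,1]
  ]
}}

```text
time_s: 4.7
position: [0.4802, 0.3003, 0.1025]
tcp_rot: [[-0.999, -0.033, -0.0], [-0.033, 0.999, -0.0], [0.0, -0.0, -1.0]]
force: [-0.2, -1.6, -0.2]
opening: 0.408
```

{"op": "send_rows", "data": {
  "moves": [
    [0,0,-0.4,0,0,0,1],
    [0,0,-0.8,0,0,0,1],
    [0,0,-1,0,0,0,1],
    [0,0,-1,0,0,0,1],
    [0,0,-1,0,0,0,1],
    [0,0,-0.6,0,0,0,1],
    [0,-0.4,0,0,0,0,1],
    [0,-0.7,0,0,0,0,1],
    [0,-0.8,0,0,0,0,1],
    [0,-0.8,0,0,0,0,1],
    [0,-0.8,0,0,0,0,1],
    [0,-0.8,0,0,0,0,1]
  ]
}}

```text
time_s: 6.2
position: [0.4836, 0.191, 0.2222]
tcp_rot: [[-0.999, -0.032, -0.001], [-0.032, 0.999, -0.0], [0.001, -0.0, -1.0]]
force: [-0.2, -0.8, -0.9]
opening: 0.409
```

{"op": "send_rows", "data": {
  "moves": [
    [0,-0.8,0,0,0,0,1],
    [-0.2,-0.8,0,0,0,0,1],
    [-0.2,-0.8,0,0,0,0,1],
    [-0.2,-0.8,0,0,0,0,1],
    [-0.2,-0.8,0,0,0,0,1],
    [-0.2,-0.8,0,0,0,0,1],
    [-0.2,-0.8,0,0,0,0,1],
    [-0.2,-0.8,0,0,0,0,1],
    [-0.2,-0.8,0,0,0,0,1],
    [-0.2,-0.8,0,0,0,0,1],
    [-0.2,-0.8,0,0,0,0,1],
    [-0.2,-0.8,0,0,0,0,1]
  ]
}}

```text
time_s: 7.7
position: [0.547, -0.0464, 0.2225]
tcp_rot: [[-0.999, -0.033, 0.0], [-0.033, 0.999, 0.0], [-0.0, 0.0, -1.0]]
force: [-0.1, 0.0, -1.5]
opening: 0.412
```

{"op": "send_rows", "data": {
  "moves": [
    [-0.2,-0.8,0,0,0,0.7,1],
    [-0.2,-0.8,0,0,0,0.7,1],
    [0,-0.8,0,0,0,0,1],
    [0,-0.8,0,0,0,0,1],
    [0,-0.4,0,0,0,0,1],
    [0,0,0,0,0,0,1]
  ]
}}

```text
time_s: 8.45
position: [0.5447, -0.1348, 0.2226]
tcp_rot: [[-0.978, 0.211, -0.0], [0.211, 0.978, 0.0], [0.0, 0.0, -1.0]]
force: [-0.5, -0.2, -0.6]
opening: 0.405
```

```bash
python3 - <<'E'
from h import *
c,T=look("w2","keys")
for k in ["stub_seat","blue_holder_grip","orange_holder_grip"]:
    for r in models.landmark_of("wrist",k)[:2]:print(k,r["confidence"],r["point"],world(c,*r["point"],T=T))
E
```

```text
8.45 [ 0.5447 -0.1348  0.2226] phi 167.8426798502243 z [-0.e+00  3.e-04 -1.e+00] j [ -25.3   25.3   91.4    0.    63.3 -103.2] F [-0.5 -0.2 -0.6] 0.4048251955292479
keys 320 [ 4.99200e-01 -1.39700e-01  5.92000e-02  7.70000e-03 -1.32184e+01] medz 0.11236850336648668 0.3256068209278626
stub_seat 0.66 [242.4, 127.6] [ 0.48843609 -0.13525938  0.12534865]
blue_holder_grip 0.97 [251.9, 250.4] [ 0.54786081 -0.13844508  0.23797968]
orange_holder_grip 0.59 [509.9, 129.2] [0.53559402 0.08266317 0.13918261]
```

View pics/w2.png

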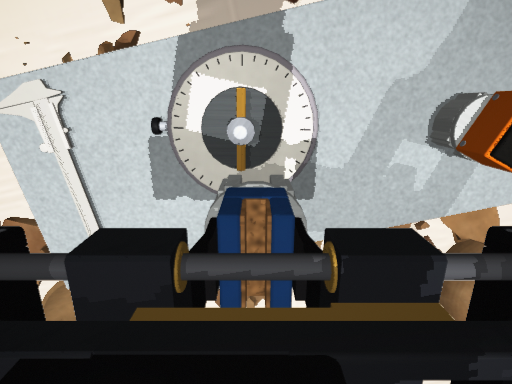

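The wrist view shows the keys vertical at column 241 (rows 86–170), the stub tip at (240,131), and the held block parallel below. Measuring both in the tool frame.

```bash
python3 - <<'E'
from h import *
s=status.read_state()
c=vision.capture("wrist");T=wristT(c,s);H=c["hand_eye"]
hsv=cv2.cvtColor(c["img"],cv2.COLOR_RGB2HSV);h,S,V=hsv[...,0],hsv[...,1],hsv[...,2]
vv,uu=np.mgrid[:384,:512]
# keys in image
m=(h>=10)&(h<=30)&(S>100)&(vv>75)&(vv<180)&(uu>225)&(uu<257)
print("keyrows",vv[m].min(),vv[m].max(),m.sum())
# height from depth in world
Q=cloud(c,m,T);print("keyz pct",np.percentile(Q[:,2],[5,50,95]))
tool=lambda u,v,zw:None
def at_z(u,v,zw):
    r=T[:3,:3]@np.array([(u-c["cx"])/c["fx"],-(v-c["cy"])/c["fy"],-1]);o=T[:3,3]
    return o+r*(zw-o[2])/r[2]
R=np.array(s["tcp_rot"]);p=np.array(s["position"])
qs=np.array([at_z(u,v,.113) for v,u in zip(vv[m],uu[m])])
qt=(qs-p)@R
print("keys in tool: ",rect(qt*1.0),qt[:,0].min(),qt[:,0].max())
for v in range(85,175,8):
    k=np.abs(qt[:,0]-( (at_z(240,v,.113)-p)@R)[0])<.003
    if k.sum()>3: print(v,qt[k].mean(0).round(4))
# steel tip / stub via depth
Z=np.full(h.shape,np.nan)
f=c["depth"]>0;allq=cloud(c,f,T);Z[f]=allq[:,2];X=np.full(h.shape+(3,),np.nan);X[f]=(allq-p)@R
k=(Z>.116)&(Z<.135)&(uu>220)&(uu<265)&(vv>100)&(vv<160)
print("stub",k.sum(),np.nanmean(X[k],0),np.nanmin(X[k],0),np.nanmax(X[k],0),Z[k].max())
b=(h>=100)&(h<=130)&(S>110)&(vv>180)&(vv<330)&f
xb=X[b];print("blue",rect(xb),np.percentile(xb,[2,50,98],axis=0).round(4))
t=b&(Z>.255);xt=X[t];print("top",rect(xt),xt.min(0),xt.max(0), np.percentile(Z[b],[1,50,99]))
# front top edge rows
E
```

```text
keyrows 88 170 515
keyz pct [0.1028791  0.11218417 0.11448277]
keys in tool:  [ 0.0512 -0.0156  0.0744  0.0082  1.1184] 0.014032449289903945 0.08833704226237771
85 [ 0.0883 -0.0154  0.1096]
93 [ 0.0841 -0.015   0.1096]
101 [ 0.0773 -0.0152  0.1096]
109 [ 0.0704 -0.0153  0.1096]
117 [ 0.0651 -0.0153  0.1096]
149 [ 0.0342 -0.0163  0.1096]
157 [ 0.0266 -0.0164  0.1096]
165 [ 0.0189 -0.0165  0.1096]
173 [ 0.014  -0.0161  0.1096]
stub 609 [ 0.05157471 -0.01557857  0.10091955] [ 0.03838338 -0.02856436  0.0950363 ] [ 0.0635476  -0.00309144  0.10652934] 0.12752089103036907
blue [ 2.90000e-03  2.69000e-02  1.02000e-01  4.99000e-02 -8.94205e+01] [[-0.0199 -0.0183 -0.0419]
 [ 0.0196 -0.0017 -0.0403]
 [ 0.0278  0.0162  0.0005]]
top [ 2.90000e-03  2.90000e-02  9.78000e-02  4.97000e-02 -8.95522e+01] [-0.02179832 -0.01989093 -0.08922062] [ 0.02810913  0.0779673  -0.03246077] [0.22064786 0.26283667 0.3027146 ]
```

{"op": "send_rows", "data": {
  "moves": [
    [0.5,-0.15,0,0,0,0.1,1],
    [0.6,-0.15,0,0,0,0,1],
    [0.6,-0.15,0,0,0,0,1],
    [0.47,-0.14,0,0,0,0,1],
    [0,0,0.5,0,0,0,1],
    [0,0,0.6,0,0,0,1],
    [0,0,0.5,0,0,0,1],
    [0,0,0,0,0,0,1]
  ]
}}

```text
time_s: 9.7
position: [0.4883, -0.1361, 0.1811]
tcp_rot: [[-0.974, 0.227, -0.003], [0.227, 0.974, 0.001], [0.003, 0.001, -1.0]]
force: [0.4, 0.7, -2.1]
opening: 0.412
```

```bash
python3 - <<'E'
from h import *
a=vision.capture("scene");b=vision.capture("side");w=vision.capture("wrist")
A=cv2.resize(a["img"][200:330,230:360],(400,400));B=cv2.resize(b["img"][120:220,220:320],(400,400))
cv2.imwrite("pics/p3.png",np.hstack([A,B])[:,:,::-1]);save(w,"w3")
E
```

```text
(no output)
```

View pics/p3.png

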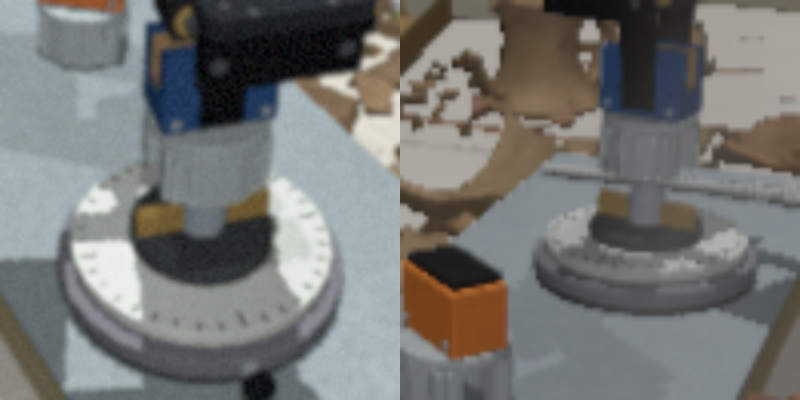

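View pics/w3.png

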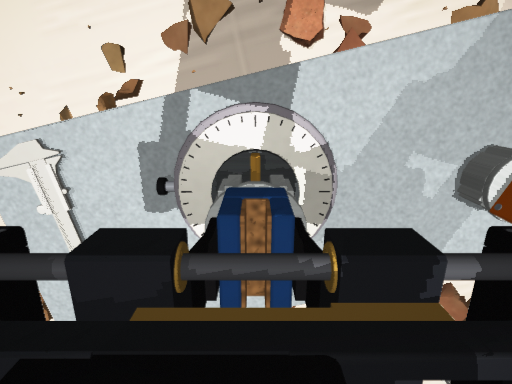

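The foot hovers right over the stub in both views; in the wrist view the key and slot share column 256. Descending gently.

{"op": "send_rows", "data": {
  "moves": [
    [0,0,0.25,0,0,0,1],
    [0,0,0.25,0,0,0,1],
    [0,0,0.25,0,0,0,1],
    [0,0,0,0,0,0,1]
  ]
}}

```text
time_s: 10.35
position: [0.4884, -0.1362, 0.1631]
tcp_rot: [[-0.974, 0.227, -0.001], [0.227, 0.974, 0.001], [0.002, 0.0, -1.0]]
force: [0.4, -0.8, -0.5]
opening: 0.414
```

Past the stub tip with no force; next come the keys (top at TCP ≈ 0.1605).

{"op": "send_rows", "data": {
  "moves": [
    [0,0,0.2,0,0,0,1],
    [0,0,0.2,0,0,0,1],
    [0,0,0,0,0,0,1]
  ]
}}

```text
time_s: 10.72
position: [0.4885, -0.1363, 0.1533]
tcp_rot: [[-0.974, 0.227, -0.001], [0.227, 0.974, 0.001], [0.001, 0.0, -1.0]]
force: [0.2, 0.0, -1.2]
opening: 0.412
```

{"op": "send_rows", "data": {
  "moves": [
    [0,0,0.15,0,0,0,1],
    [0,0,0.15,0,0,0,1],
    [0,0,0,0,0,0,1]
  ]
}}

```text
time_s: 11.1
position: [0.4886, -0.1364, 0.146]
tcp_rot: [[-0.974, 0.227, -0.001], [0.227, 0.974, 0.0], [0.001, 0.0, -1.0]]
force: [0.3, -0.0, -1.7]
opening: 0.41
```

{"op": "send_rows", "data": {
  "moves": [
    [0,0,0.08,0,0,0,1],
    [0,0,0.06,0,0,0,1],
    [0,0,0,0,0,0,1]
  ]
}}

```text
time_s: 11.48
position: [0.4887, -0.1364, 0.1427]
tcp_rot: [[-0.974, 0.227, -0.0], [0.227, 0.974, 0.0], [0.0, 0.0, -1.0]]
force: [-0.4, -0.5, -1.6]
opening: 0.41
```

{"op": "send_rows", "data": {
  "moves": [
    [0,0,0.05,0,0,0,1],
    [0,0,0,0,0,0,1]
  ]
}}

```text
time_s: 11.72
position: [0.4889, -0.1365, 0.1425]
tcp_rot: [[-0.974, 0.227, 0.0], [0.227, 0.974, -0.0], [-0.001, -0.0, -1.0]]
force: [-2.6, -0.2, 5.0]
opening: 0.411
```

Contact: 5 N upward at the expected height. Releasing.

{"op": "send_rows", "data": {
  "moves": [
    [0,0,0,0,0,0,0],
    [0,0,0,0,0,0,-0.3],
    [0,0,0,0,0,0,-0.6],
    [0,0,0,0,0,0,-0.6],
    [0,0,0,0,0,0,-0.6],
    [0,0,-0.3,0,0,0,-0.6],
    [0,0,-0.8,0,0,0,-0.6],
    [0,0,-1,0,0,0,-0.6],
    [0,0,-1,0,0,0,-0.6],
    [0,0,-1,0,0,0,-0.6],
    [0,0,-0.8,0,0,0,-0.6],
    [0,0,0,0,0,0,-0.6]
  ]
}}

```text
time_s: 13.22
position: [0.4899, -0.137, 0.2659]
tcp_rot: [[-0.974, 0.227, 0.004], [0.227, 0.974, -0.002], [-0.004, -0.001, -1.0]]
force: [0.1, 0.2, -0.2]
opening: 0.8
```

```bash
python3 - <<'E'
from h import *
s=status.read_state();print(s["time_s"],s["position"],s["force"],s["opening"])
a=vision.capture("scene");b=vision.capture("side");s=status.read_state();w=vision.capture("wrist")
A=cv2.resize(a["img"][170:330,210:370],(400,400));B=cv2.resize(b["img"][120:240,200:320],(400,400))
cv2.imwrite("pics/p4.png",np.hstack([A,B])[:,:,::-1]);save(w,"w4")
T=wristT(w,s)
hsv=cv2.cvtColor(w["img"],cv2.COLOR_RGB2HSV);m=(hsv[...,0]>=100)&(hsv[...,0]<=130)&(hsv[...,1]>110)
Q=cloud(w,m,T);Q=Q[(Q[:,2]>.17)&(Q[:,2]<.21)&(np.hypot(Q[:,0]-.49,Q[:,1]+.138)<.05)];print(rect(Q),np.percentile(Q[:,2],[5,50,95]))
E
```

```text
13.225 [ 0.48985346 -0.1369826   0.26594319] [ 0.11007325  0.16606451 -0.21411753] 0.8001174779290158
[  0.4913  -0.1382   0.0609   0.0353 -13.2589] [0.18160225 0.18321416 0.1843148 ]
```

View pics/p4.png

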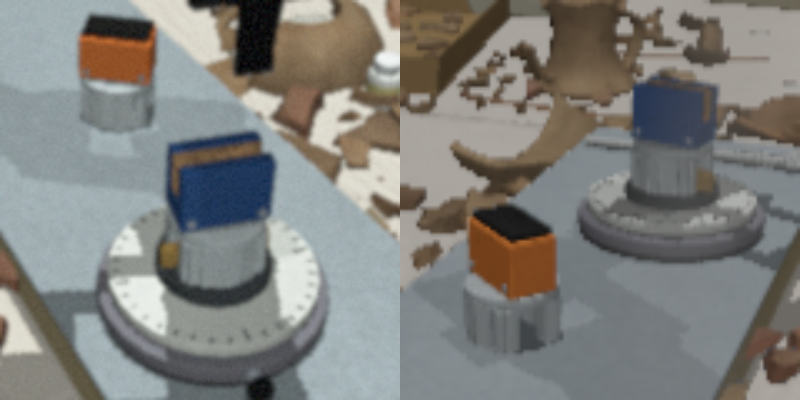

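View pics/w4.png

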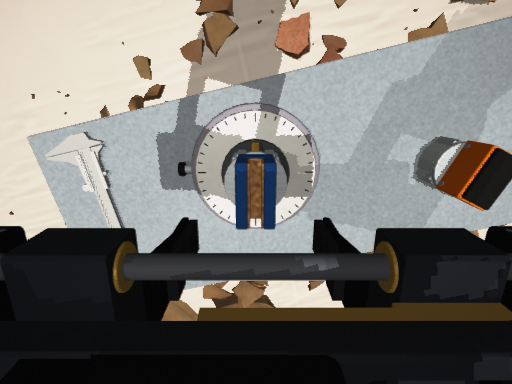

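The holder is seated on the dark shoulder: its top is at 0.183 m, its yaw is -13.3° and it is centred at (0.491, -0.138). The keys stick out through the notches, the orange holder is in place, and the gripper is clear.

```bash
python3 -c "
from rig import bot;print(bot.hand_in())"
```

```text
the job is handed in; nothing more can be done
None
```

The blue holder is on the turntable stub, fully home on the dark shoulder, and I've let go of it. I handed the job in at about 13.4 s.

I gripped the block across its 36 mm, carried it over the orange holder, and turned it to match the keys. I then lowered it until it touched the shoulder, with about 5 N upward force, and raised the open gripper clear.

- **Position:** the block is centred at (0.491, -0.138) m. The wrist camera put the stub axis at (0.491, -0.139).
- **Direction:** the block's long side is at -13.3°. I measured the keys at about -13°.
- **Height:** the top is at 0.183 m, where home would be 0.182 m. The same camera also read the top about 1 mm high at the start.
- **Orange holder:** it looks undisturbed in all three views; I did not re-measure its position after the release.
- **Contact:** the force readings were close to zero and the gripper was clear.

No check failed. The one disagreement was about 3 mm in x between the scene and wrist cameras for the stub centre. That is inside the fit's 5 mm play, and I used the wrist value.

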